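# Hold a rotor mast over its slot

### The arm

A 6-joint arm with a two-finger parallel gripper is mounted at the origin on the work surface. World frame = base frame: x ahead of the robot, y to its left, z up, the work surface at z = 0. Lengths are in m, angles in rad, forces in N, time in s.
With the tool pointing down it reaches from about 0.25 to 0.775 m from the base axis. Payload 4 kg.
Tool frame: the origin (TCP) lies midway between the tips of the shut fingers; the grasp point (between the pads) lies 19 mm behind it (robot.grasp_offset is the distance from the TCP to the grasp point, in m); z points along the fingers, y is the direction in which the jaws open and shut (so a half turn about z gives the same grasp; the last joint's range is limited). The gripper opens to 94 mm and grips with 3 to 60 N. Pads are 16 mm wide; open, the fingers measure 119 mm over their backs; the gripper's body (75 mm by 177 mm) begins 78 mm behind the grasp point.
Start: joints at [1.016, 0.087, 1.371, -0, 1.684, -0.103], TCP at [0.24, 0.495, 0.206] pointing down, gripper open.
Joint ranges: [-3.1, 3.1], [-0.76, 2.03], [0.27, 2.55], [-1.08, 4.22], [0.17, 2.65], [-2.57, 2.57]. Speed limits (rad/s): [2.79, 2.79, 3.14, 3.14, 3.14, 3.14].

### API

Orientations are given as [roll, pitch, yaw] about the fixed x, y, z axes, in that order (R = Rz(yaw) Ry(pitch) Rx(roll)).
In Python, from bench import status, viewer, order, robot gives the robot as it stands. The module is installed in compiled form; this text tells all that it offers.
- The arm moves only by the tool move_arm, never from a script. Its argument "targets" is a list of rows, each a list of 3 entries, a list of its own where there are three numbers: the shift along the tool's x, y, z in mm, then the turn, a rotation vector about the tool's x, y, z in degrees, then the opening, from -1 (shut) to 1 (fully open). A call has 1 to 20 rows; each row is the pose to reach, as a shift and turn from the pose commanded when the call began, along the tool's axes at that moment; what a row does not reach only later rows make up. A row lasts 1/8 s, in which the tool goes at most 62.5 mm and 10.7 degrees, less where a joint would pass 70% of its speed; a pose out of reach is approached as far as the arm can. A call with a gripper value outside its range is refused whole. The fingers move at their own pace and stop on an object; the grip force is fixed at half the most. Time passes only in rows, so rows that repeat a pose let the fingers close. It gives the time, the measured TCP pose, the force and the opening at its end, in the units of the state.
- status.get_obs(): the state, without advancing time (a new reading comes with each control period).
- viewer.snapshot(name): name is "scene" or "top" or "wrist"; returns the picture (384x512x3 uint8, red, green, blue); there is no depth.
- viewer.camera_model(name): a dict with "K" (3x3 intrinsics, pixels), "xyz" and "attitude" of the camera in the world; the wrist camera has in their place "T_tool_cam" (4x4, takes a point from camera to tool coordinates, whose origin is the TCP and whose axes are the flange's). Camera axes: x right, y up, looking along -z (the intrinsics and any distortion apply to the point x, -y, -z); pixel columns grow to the right and rows downward; lengths in m; the calibration is good to about 2 mm. A picture is of the moment at which its call begins: read the wrist's pose just before it. camera_model takes no time and is no camera call.
- order.close_job(): hands the job in, once; it reports no verdict.
The state is a dict: "time": time; "joint_positions": joint angles; "qvel": joint speeds; "joint_torque": joint torques, N m; "tool_pos": TCP position; "ee_rot": TCP orientation; "wrist_force": force on the tool from outside, world axes, zero at the start; "wrist_torque": the same for the moment, N m; "width": finger opening in m.
Only numpy, scipy, OpenCV 4.12 (cv2) and the standard library are available. Lean on these libraries where they do the work, as an engineer would, in place of code of your own. Each camera call takes 0.05 s, during which the arm holds its last target. There are 200 camera calls.

### The job

From the pocket tray, pluck the rotor mast (the full-height, wide flat pine piece, standing among a narrower one, a round one and a shorter one), carry it over the stacks of toy helicopter bodies and hold it hovering upright about a centimetre above the slot in the top of the body clamped in the jig, squarely over it and its wide face in line with the slot, so that a workmate can brush glue on its end. Do not let the mast touch that body, do not knock the stacks, and leave the other parts in the tray. Finish while still gripping the mast there, at rest: do not insert it, put it down or let it go.

Things in the scene. Friction and masses are not known exactly. Their poses are not given: they have to be found in the camera images.
- mast: the rotor mast: flat pine piece standing upright in a tray pocket, 24 (x) by 10 (y) by 50 (z) mm, about 16 g; origin at the centre of its lower end, z up along it, x along its wide face. Of the four parts in the tray it is the only one both 24 wide and 50 tall. Any of the four pockets may hold it
- slot (a point): centre of the mouth of the slot in the flat top of the helicopter body in the jig, 100 mm above the table; the slot is 27 (x) by 13 (y) mm and 20 deep; x along the body's length towards its tail, y across the slot, z up. Fixed; tray and jig may be on either side of the stacks
- heli: the pine toy helicopter body clamped upright, with a slot in its top, in a plywood jig 190 by 100 by 16 mm; fixed. Body 44 thick (y); origin on the table right under the slot's centre; flat top at 100 mm, running 45 mm either way from the slot along x; beyond that on the +x side the tail rises to about 115 mm at 85 to 105 mm from the slot
- tray: grey plastic pocket tray, fixed, 110 (x) by 140 (y) by 18 mm high, origin at the centre of its underside; four pockets 27 (x) by 13 (y) mm, floor 4 mm above the table, 14 deep, centred at x = +-25, y = +-38 mm; a part of 50 mm stands 36 mm above the tray's top
- narrow_pin: narrow flat pine piece 14 by 10 by 50 mm upright in a pocket, origin at its lower end; leave it
- dowel: round pine dowel 11 mm across, 50 tall, upright in a pocket, origin at its lower end; leave it
- stub: short flat pine piece 24 by 10 by 30 mm upright in a pocket, origin at its lower end; leave it
- near_low: lower of the near stack of two: a toy helicopter body like the one in the jig, without slot, lying on its side, about 160 long (x), 90 wide (y), 44 high; loose, 0.22 kg; origin at the centre of its underside
- near_top: upper of the near stack of two (top of the stack 88 mm above the table): a toy helicopter body like the one in the jig, without slot, lying on its side, about 160 long (x), 90 wide (y), 44 high; loose, 0.22 kg; origin at the centre of its underside
- far_low: lower of the far stack of two: a toy helicopter body like the one in the jig, without slot, lying on its side, about 160 long (x), 90 wide (y), 44 high; loose, 0.22 kg; origin at the centre of its underside
- far_top: upper of the far stack of two (top of the stack 88 mm above the table): a toy helicopter body like the one in the jig, without slot, lying on its side, about 160 long (x), 90 wide (y), 44 high; loose, 0.22 kg; origin at the centre of its underside
There are look-alikes about, which are no part of the job. What is shaped like the mast but purple or turquoise is not meant.

How it is judged:
On the way, in this order (a step that is already met when the one before it is completed fails the run):
1. the mast is gripped and clear of its pocket (height (world z) of mast above 0.03 m and contact force between the fingers and mast above 0.5 N), for 0.2 s.
2. the mast is carried above the stacks' height through the line of the stacks, between tray and jig (height (world z) of mast above 0.09 m and world y of mast between -0.05 and 0.05 m).
At the end, for the whole second after the job is handed in: The mast is held at rest by the fingers, touching the helicopter body nowhere, its lower end 4 to 18 mm above the slot's mouth and centred within 5 mm of the slot, its wide face within 0.14 rad (8 degrees) of the slot's length and upright within 0.12 rad (7 degrees) (z of mast in the frame of slot between 0.004 and 0.018 m and horizontal distance between mast and slot below 0.005 m and angle between the x axis of mast and the x axis of slot, either way round below 0.14 rad and angle between mast's own z axis and vertical below 0.12 rad and linear speed of mast below 0.02 m/s and contact force between the fingers and mast above 0.5 N and contact force between mast and heli below 0.05 N); the arm keeps its last pose, push and grip.
It fails at once if the mast touches the helicopter body or its jig (contact force between mast and heli above 0.3 N).
It fails at once if a stacked body is knocked (moved over 15 mm) (distance of any of near_low, near_top, far_low, far_top from where it was at the start of the episode above 0.015 m).
It fails at once if another part is taken from the tray (moved over 15 mm) (distance of any of narrow_pin, dowel, stub from where it was at the start of the episode above 0.015 m).
It also fails if it takes over 40 s, if anything falls off the work surface, if the arm or the gripper's body presses on something with over 40 N, if the wrist force passes 120 N, or if a joint passes its speed limit or range.

## Working session

There is one attempt and no reset: what is moved stays moved. The work goes in short steps, Python scripts to look and compute and a tool call to move; the robot and the scene stay as the last step left them, time stands still between calls to the robot, and variables do not carry over. Pictures are saved under pics/ and viewed, about 8 in all and at most 12, crops included, and the job is handed in when it is done.

Besides the shell and the picture viewer there is one more tool, called after "Emit:" by a JSON object that holds its "op" and its "data", one argument or row to a line. move_arm: Moves the arm, as the interface text tells. Its arguments: {"type":"object","properties":{"targets":{"type":"array"}},"required":["targets"]}

```bash
mkdir -p pics; python3 - <<'E'
from bench import status,viewer
import cv2,numpy as np
o=status.get_obs();print({k:np.round(o[k],3) for k in('time','tool_pos','ee_rot','width')})
for n in('top','scene'):
    m=viewer.camera_model(n);print(n,m)
    cv2.imwrite(f'pics/{n}0.png',viewer.snapshot(n)[:,:,::-1])
print(viewer.camera_model('wrist'))
cv2.imwrite('pics/wrist0.png',viewer.snapshot('wrist')[:,:,::-1])
E
```

```text
{'time': np.float64(0.0), 'tool_pos': array([0.24 , 0.494, 0.204]), 'ee_rot': array([-3.139, -0.   ,  2.69 ]), 'width': np.float64(0.094)}
top {'K': array([[455.82626222,   0.        , 257.24749822],
       [  0.        , 455.82626222, 193.41797235],
       [  0.        ,   0.        ,   1.        ]]), 'xyz': array([ 0.40733202, -0.01129457,  1.05856597]), 'attitude': array([ 0.09317351,  0.00640647, -1.56375878])}
scene {'K': array([[423.00928308,   0.        , 254.25109278],
       [  0.        , 423.00928308, 188.23608782],
       [  0.        ,   0.        ,   1.        ]]), 'xyz': array([0.92928919, 0.16385087, 0.66836483]), 'attitude': array([0.67126782, 0.00426754, 1.91740402])}
{'K': array([[294.10229519,   0.        , 256.8356055 ],
       [  0.        , 294.10229519, 194.58880077],
       [  0.        ,   0.        ,   1.        ]]), 'T_tool_cam': array([[-7.99656377e-04,  9.71212957e-01,  2.38211572e-01,
         6.91753972e-02],
       [ 9.99999650e-01,  8.34818300e-04, -4.67242300e-05,
         1.47062554e-04],
       [-2.44242557e-04,  2.38211451e-01, -9.71213285e-01,
        -1.77965521e-01],
       [ 0.00000000e+00,  0.00000000e+00,  0.00000000e+00,
         1.00000000e+00]])}
```

View pics/top0.png

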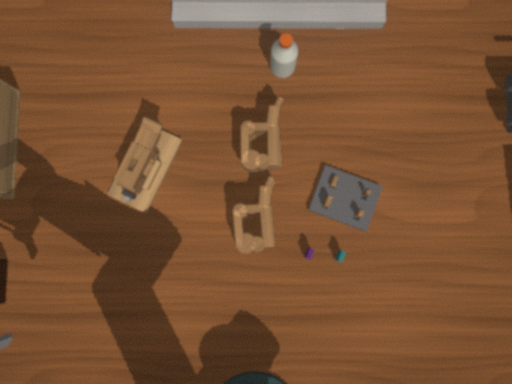

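View pics/scene0.png

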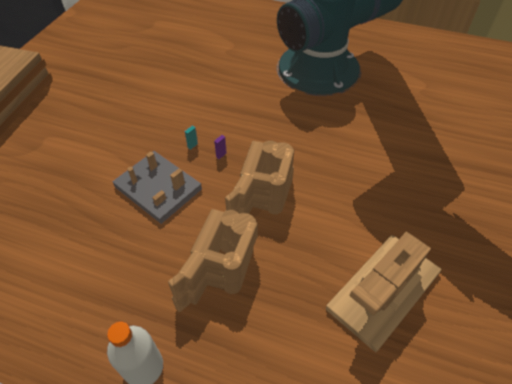

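```bash
cat > h.py <<'E'
import numpy as np,cv2
from scipy.spatial.transform import Rotation as R
from bench import viewer,status
def cam(n):
    m=viewer.camera_model(n);K=np.array(m['K'])
    if n=='wrist':
        o=status.get_obs();T=np.eye(4);T[:3,:3]=R.from_euler('xyz',o['ee_rot']).as_matrix();T[:3,3]=o['tool_pos']
        T=T@m['T_tool_cam'];return K,T[:3,:3],T[:3,3]
    return K,R.from_euler('xyz',m['attitude']).as_matrix(),np.array(m['xyz'])
def ray(c,u,v,z):
    K,A,p=c;d=np.linalg.inv(K)@[u,v,1];d=A@[d[0],-d[1],-d[2]]
    return p+d*(z-p[2])/d[2]
def proj(c,X):
    K,A,p=c;q=A.T@(np.array(X)-p);q=K@[q[0],-q[1],-q[2]];return q[:2]/q[2]
E
python3 - <<'E'
import cv2,numpy as np
a=cv2.imread('pics/top0.png');b=cv2.imread('pics/scene0.png')
f=lambda i,x,y,w,h,k:cv2.resize(i[y:y+h,x:x+w],None,fx=k,fy=k,interpolation=cv2.INTER_CUBIC)
p=f(a,305,160,80,75,5);q=f(b,110,145,80,75,5)
r=f(a,105,115,80,100,3)
out=np.zeros((375+300,800,3),np.uint8);out[:375,:400]=p;out[:375,400:]=q;out[375:,:240]=r
out[375:,260:260+360]=f(b,325,230,120,100,3)
out=cv2.resize(out,None,fx=.88,fy=.88);cv2.imwrite('pics/c1.png',out)
E
```

```text
(no output)
```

View pics/c1.png

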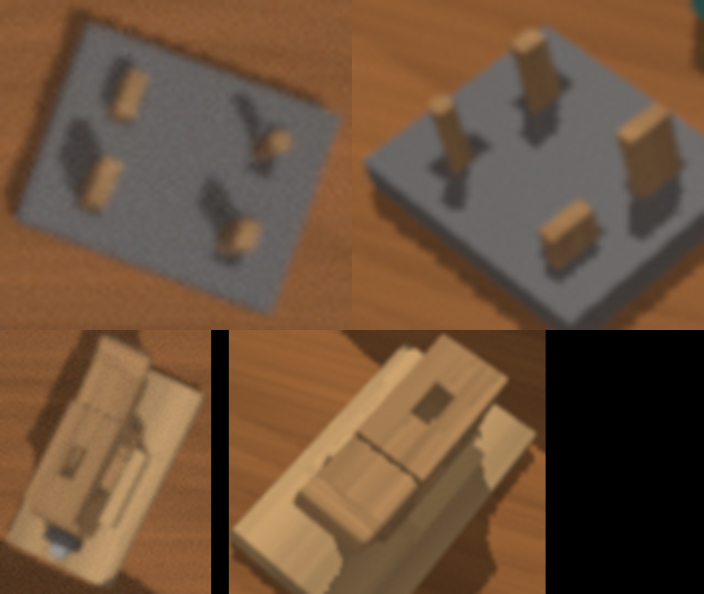

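View pics/wrist0.png

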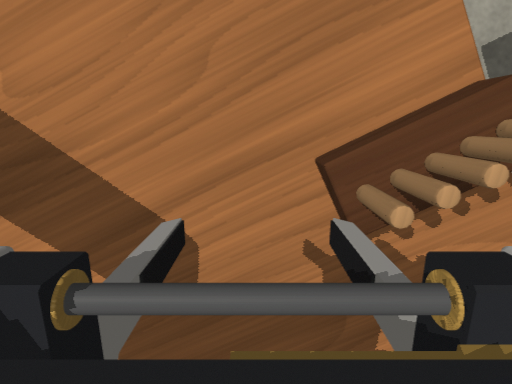

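```bash
python3 - <<'E'
from h import *
t=cam('top');s=cam('scene')
f=lambda x,y:(305+x/4.4,160+y/4.4)
c=[ray(t,*f(*p),.018)[:2] for p in((85,20),(340,115),(272,312),(20,218))]
print(np.round(c,4),'ctr',np.mean(c,0))
for i in range(4):
    d=c[(i+1)%4]-c[i];print(np.linalg.norm(d),np.degrees(np.arctan2(d[1],d[0])))
print('mast top',ray(t,*f(104,182),.054),'scene',ray(s,110+(645-352)/4.4,145+124/4.4,.054))
print('slot top',ray(t,132.7,164.6,.1),'scene',ray(s,403,257.7,.1))
# slot direction from scene: body top right edge (507,380)-(415,487) , left (445,335)-(358,435)
g=lambda x,y:ray(s,325+(x-229)/2.64,230+(y-330)/2.64,.1)[:2]
for a,b in(((507,380),(417,482)),((445,335),(358,435))):
    d=g(*b)-g(*a);print(g(*a),g(*b),np.linalg.norm(d),np.degrees(np.arctan2(d[1],d[0])))
E
```

```text
[[ 0.5723 -0.158 ]
 [ 0.5231 -0.2904]
 [ 0.4206 -0.2535]
 [ 0.4683 -0.1236]] ctr [ 0.49608522 -0.20638272]
0.14123283831594155 -110.3891694005181
0.10899645117839171 160.19261689710711
0.1383334513048671 69.82007623131898
0.10956932353679708 -18.293343254374232
mast top [ 0.48455456 -0.16192467  0.054     ] scene [ 0.48658054 -0.15661045  0.054     ]
slot top [0.55675683 0.2610022  0.1       ] scene [0.5560742  0.26613505 0.1       ]
[0.52650375 0.30353606] [0.60880423 0.26346303] 0.09153806066103372 -25.96197129477186
[0.50723002 0.26562306] [0.59121907 0.22816335] 0.09196407398720013 -24.037210638256823
```

```bash
cat >> h.py <<'E'
def delta(p,yaw_deg):
    o=status.get_obs();A=R.from_euler('xyz',o['ee_rot']);B=R.from_euler('xyz',[np.pi,0,np.radians(yaw_deg)])
    print('shift mm',np.round(A.inv().apply(np.array(p)-o['tool_pos'])*1e3,1),'turn deg',np.round((A.inv()*B).as_rotvec(degrees=True),2))
E
python3 -c "
from h import *
delta([.485,-.162,.15],160.3);print(status.get_obs()['time'])"
```

```text
shift mm [-507.1 -483.5   55.3] turn deg [-0.1  -0.01 -6.19]
0.15
```

Emit:
{"op": "move_arm", "data": {
  "targets": [
    [[-20,-20,0],[0,0,0],0],
    [[-55,-52,0],[0,0,-1],0],
    [[-90,-86,0],[0,0,-2],0],
    [[-125,-119,0],[0,0,-3],0],
    [[-160,-153,0],[0,0,-4],0],
    [[-195,-186,0],[0,0,-5],0],
    [[-230,-219,0],[0,0,-6.2],0],
    [[-265,-253,0],[0,0,-6.2],0],
    [[-300,-286,0],[0,0,-6.2],0],
    [[-335,-319,0],[0,0,-6.2],0],
    [[-370,-353,0],[0,0,-6.2],0],
    [[-405,-386,0],[0,0,-6.2],0],
    [[-440,-420,10],[0,0,-6.2],0],
    [[-475,-453,30],[0,0,-6.2],0],
    [[-500,-477,50],[0,0,-6.2],0],
    [[-507,-483,55],[-0.1,0,-6.2],0],
    [[-507,-483,55],[-0.1,0,-6.2],0],
    [[-507,-483,55],[-0.1,0,-6.2],0]
  ]
}}

```text
time: 2.4
tool_pos: [0.4856, -0.1601, 0.1515]
ee_rot: [3.139, 0.001, 2.799]
wrist_force: [0.1, 0.7, -0.5]
width: 0.0473
```

```bash
python3 - <<'E'
from h import *
c=cam('wrist');cv2.imwrite('pics/w1.png',viewer.snapshot('wrist')[:,:,::-1]);np.savez('w1.npz',K=c[0],A=c[1],p=c[2])
o=status.get_obs();print(o['time'],o['tool_pos'],o['ee_rot'],o['width'])
for z in(.018,.054):print(proj(c,[.485,-.162,z]))
E
```

```text
2.45 [ 0.48572413 -0.16010656  0.15167569] [3.13963975e+00 2.00858305e-03 2.79950237e+00] 0.04698377740915897
[254.54555565 187.96005795]
[254.35092455 196.08036715]
```

View pics/w1.png

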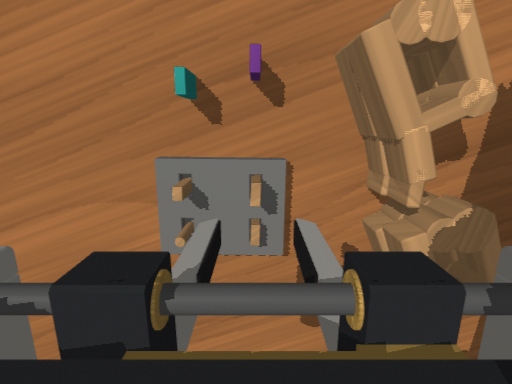

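```bash
python3 - <<'E'
import cv2
a=cv2.imread('pics/w1.png')[150:265,150:300]
cv2.imwrite('pics/w1c.png',cv2.resize(a,None,fx=5,fy=5,interpolation=cv2.INTER_CUBIC))
E
```

```text
(no output)
```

View pics/w1c.png

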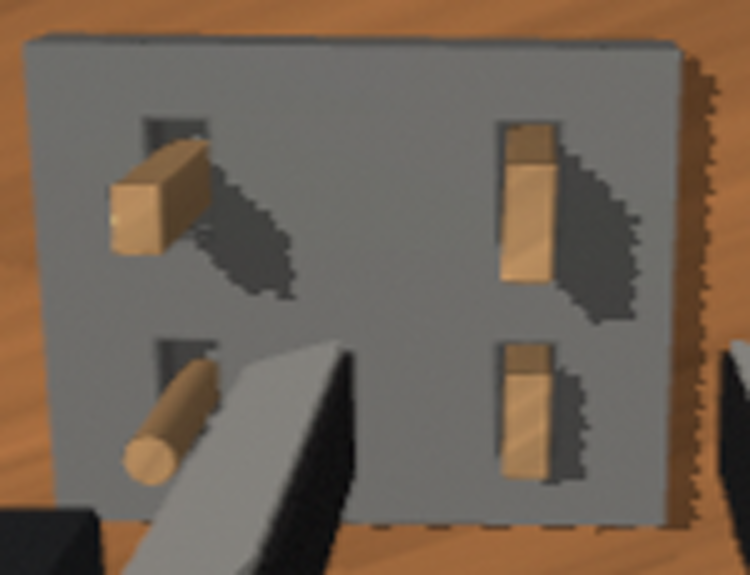

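```bash
python3 - <<'E'
from h import *
c=cam('wrist')
g=lambda x,y,z:ray(c,150+x/5,150+y/5,z)[:2]
q=[g(*p,.054) for p in((503,163),(557,163),(553,282),(499,282))]
print(np.round(q,4),np.mean(q,0))
for i in range(4):
    d=q[(i+1)%4]-q[i];print(np.linalg.norm(d),np.degrees(np.arctan2(d[1],d[0])))
for a,b in(((40,40),(680,48)),((25,60),(50,460)),((680,50),(667,522))):
    d=g(*b,.018)-g(*a,.018);print('tray',np.linalg.norm(d),np.degrees(np.arctan2(d[1],d[0])))
m=np.mean(q,0);delta([m[0],m[1],.024],160.3)
E
```

```text
[[ 0.4715 -0.1609]
 [ 0.4749 -0.1512]
 [ 0.497  -0.1598]
 [ 0.4934 -0.1697]] [ 0.48420958 -0.1604252 ]
0.010317911935419113 70.3286877709887
0.02366911811229644 -21.320283127431658
0.01052645181569123 -109.68199113228692
0.023674076165879764 158.1750768768317
tray 0.13547301809393283 69.62232414414623
tray 0.09110657677520702 -20.83847553696303
tray 0.10859305812965514 -19.857685452829212
shift mm [  1.6  -1.1 127.7] turn deg [0.11 0.11 0.1 ]
```

Emit:
{"op": "move_arm", "data": {
  "targets": [
    [[1.5,-1,30],[0,0,0.6],0],
    [[1.5,-1,65],[0,0,0.6],0],
    [[1.5,-1,95],[0,0,0.6],0],
    [[1.5,-1,115],[0,0,0.6],0],
    [[1.5,-1,126],[0,0,0.6],0],
    [[1.5,-1,126],[0,0,0.6],0],
    [[1.5,-1,126],[0,0,0.6],0]
  ]
}}

```text
time: 3.32
tool_pos: [0.4846, -0.1615, 0.0258]
ee_rot: [3.14, 0.003, 2.788]
wrist_force: [-1.5, -0.7, 0.5]
width: 0.0471
```

Emit:
{"op": "move_arm", "data": {
  "targets": [
    [[0,0,0],[0,0,0],-0.5],
    [[0,0,0],[0,0,0],-1],
    [[0,0,0],[0,0,0],-1],
    [[0,0,0],[0,0,0],-1],
    [[0,0,0],[0,0,0],-1],
    [[0,0,0],[0,0,0],-1]
  ]
}}

```text
time: 4.08
tool_pos: [0.4837, -0.1613, 0.0245]
ee_rot: [3.14, 0.0, 2.788]
wrist_force: [0.1, 0.1, 0.4]
width: 0.0097
```

Gripped at 9.7 mm. Lift to TCP z ≈ 0.19, then hold.

Emit:
{"op": "move_arm", "data": {
  "targets": [
    [[0,0,-10],[0,0,0],-1],
    [[0,0,-25],[0,0,0],-1],
    [[0,0,-45],[0,0,0],-1],
    [[0,0,-70],[0,0,0],-1],
    [[0,0,-100],[0,0,0],-1],
    [[0,0,-130],[0,0,0],-1],
    [[0,0,-155],[0,0,0],-1],
    [[0,0,-165],[0,0,0],-1],
    [[0,0,-165],[0,0,0],-1],
    [[0,0,-165],[0,0,0],-1]
  ]
}}

```text
time: 5.32
tool_pos: [0.483, -0.1613, 0.1883]
ee_rot: [3.14, -0.002, 2.788]
wrist_force: [0.1, 0.9, -0.1]
width: 0.0096
```

```bash
python3 -c "
from h import *
o=status.get_obs();print(o['time'],o['tool_pos'],o['width']);delta([.5565,.262,.19],155)"
```

```text
5.325 [ 0.48303394 -0.16127565  0.18826097] 0.009638051118456578
shift mm [ 77.8 422.5  -0.7] turn deg [ 0.11 -0.12  4.72]
```

Emit:
{"op": "move_arm", "data": {
  "targets": [
    [[2,10,0],[0,0,0],-1],
    [[6,32,0],[0,0,0.5],-1],
    [[11,60,0],[0,0,1],-1],
    [[17,92,0],[0,0,1.5],-1],
    [[23,125,0],[0,0,2],-1],
    [[29,158,0],[0,0,2.5],-1],
    [[35,191,0],[0,0,3],-1],
    [[41,224,0],[0,0,3.5],-1],
    [[47,257,0],[0,0,4],-1],
    [[53,290,0],[0,0,4.7],-1],
    [[59,323,0],[0,0,4.7],-1],
    [[65,355,0],[0,0,4.7],-1],
    [[71,384,0],[0,0,4.7],-1],
    [[75,406,0],[0,0,4.7],-1],
    [[77,418,0],[0,0,4.7],-1],
    [[78,422,0],[0,0,4.7],-1],
    [[78,422,0],[0,0,4.7],-1],
    [[78,422,0],[0,0,4.7],-1]
  ]
}}

```text
time: 7.58
tool_pos: [0.5569, 0.2605, 0.1904]
ee_rot: [3.14, 0.0, 2.704]
wrist_force: [0.2, 0.5, 0.3]
width: 0.0098
```

```bash
python3 - <<'E'
from h import *
c=cam('wrist');w=viewer.snapshot('wrist')[:,:,::-1];cv2.imwrite('pics/w2.png',w)
o=status.get_obs();print(o['time'],o['tool_pos'],o['ee_rot'],o['width'])
print(proj(c,[.5565,.263,.1]))
cv2.imwrite('pics/w2c.png',cv2.resize(w[120:270,156:356],None,fx=4,fy=4,interpolation=cv2.INTER_CUBIC))
E
```

```text
7.625 [0.55687573 0.26055838 0.19042662] [3.13976520e+00 1.84600829e-04 2.70445724e+00] 0.009794805837914833
[258.73716923 196.59638217]
```

View pics/w2c.png

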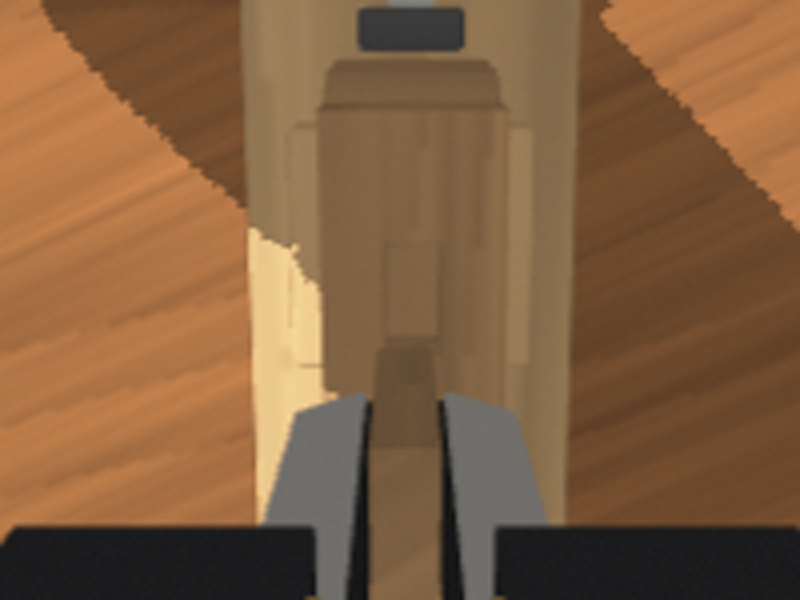

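```bash
python3 - <<'E'
from h import *
c=cam('wrist');o=status.get_obs();A=R.from_euler('xyz',o['ee_rot'])
g=lambda x,y,z:ray(c,156+x/4,120+y/4,z)
f=lambda X:np.round(A.inv().apply(X-o['tool_pos'])*1e3,1)
print('slot end edge',f(g(385,240,.1)),f(g(440,240,.1)),f(g(386,338,.1)),f(g(438,338,.1)))
b=o['tool_pos'][2]
print('mast bottom edge',f(g(378,346,b-.0205)),f(g(436,346,b-.0205)),'top edge',f(g(370,447,b+.0295)),f(g(440,447,b+.0295)))
for p,q in(((318,110),(325,390)),((504,110),(505,395))):
  d=g(*q,.1)-g(*p,.1);print(np.degrees(np.arctan2(d[1],d[0])),f(g(*p,.1)),f(g(*q,.1)))
print(delta([.5565,.263,.1305],155))
E
```

```text
slot end edge [17.3 -4.1 90.4] [17.3  8.7 90.4] [-6.3 -4.  90.4] [-6.3  8.4 90.4]
mast bottom edge [11.9 -4.3 20.5] [11.9  5.9 20.5] top edge [ 12.2  -4.3 -29.5] [ 12.2   5.1 -29.5]
-24.63696694570135 [ 47.2 -19.1  90.4] [-19.2 -18.6  90.4]
-23.72015778517797 [47.2 23.  90.5] [-20.6  24.5  90.5]
shift mm [ 1.4  1.9 59.9] turn deg [ 0.1   0.01 -0.05]
None
```

Emit:
{"op": "move_arm", "data": {
  "targets": [
    [[1,0.5,5],[0,0,-0.3],-1],
    [[2,1,15],[0,0,-0.6],-1],
    [[3,1.6,27],[0,0,-0.6],-1],
    [[3,1.6,38],[0,0,-0.6],-1],
    [[3,1.6,44],[0,0,-0.6],-1],
    [[3,1.6,46],[0,0,-0.6],-1],
    [[3,1.6,46],[0,0,-0.6],-1],
    [[3,1.6,46],[0,0,-0.6],-1]
  ]
}}

```text
time: 8.62
tool_pos: [0.5551, 0.2642, 0.1448]
ee_rot: [3.139, 0.001, 2.716]
wrist_force: [-0.2, -0.1, 0.2]
width: 0.0093
```

```bash
python3 - <<'E'
from h import *
w=viewer.snapshot('wrist')[:,:,::-1];s=viewer.snapshot('scene')[:,:,::-1]
o=status.get_obs();print(o['time'],o['tool_pos'],o['ee_rot'],o['width'])
k=lambda i:cv2.resize(i,None,fx=4,fy=4,interpolation=cv2.INTER_CUBIC)
cv2.imwrite('pics/w3.png',np.hstack([k(w[130:250,206:306]),k(s[190:310,350:450])]))
E
```

```text
8.725 [0.55502499 0.26421154 0.14480091] [3.13901604e+00 6.83450389e-04 2.71601134e+00] 0.010091083947446261
```

View pics/w3.png

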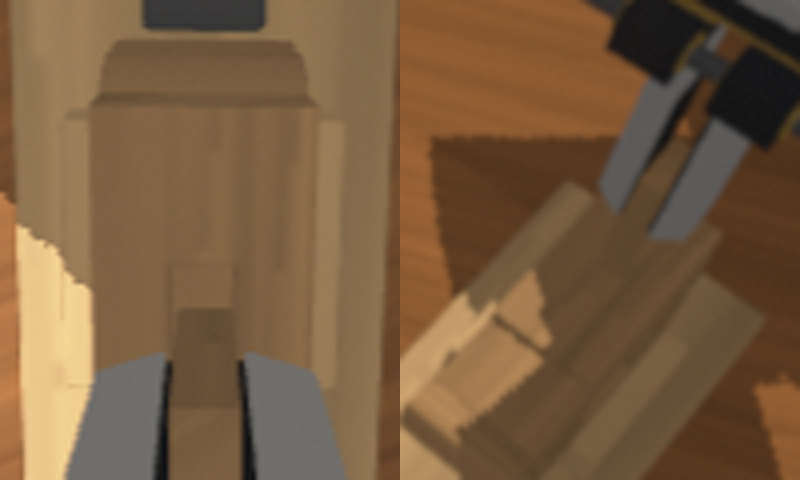

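```bash
python3 - <<'E'
from h import *
c=cam('wrist');o=status.get_obs();A=R.from_euler('xyz',o['ee_rot']);b=o['tool_pos'][2]
f=lambda x,y,z:np.round(A.inv().apply(ray(c,206+x/4,130+y/4,z)-o['tool_pos'])*1e3,1)
print('slot',f(168,264,.1),f(234,264,.1),f(172,305,.1),'end',f(91,105,.1),f(317,105,.1))
print('sides',f(95,360,.1),f(316,360,.1))
print('mast',f(174,308,b-.0205),f(238,308,b-.0205),f(168,406,b+.0295),f(241,406,b+.0295))
E
```

```text
slot [13.4 -6.7 44.8] [13.4  6.1 44.8] [ 5.1 -6.  44.8] end [ 44.4 -21.   44.7] [44.3 21.7 44.8]
sides [ -6.3 -21.4  44.8] [-6.4 22.6 44.9]
mast [11.5 -5.  20.5] [11.5  6.2 20.5] [ 12.4  -4.6 -29.5] [ 12.4   5.2 -29.5]
```

Emit:
{"op": "move_arm", "data": {
  "targets": [
    [[0,-0.5,3],[0,0,0],-1],
    [[0,-0.5,7],[0,0,0],-1],
    [[0,-0.5,11],[0,0,0],-1],
    [[0,-0.5,13.5],[0,0,0],-1],
    [[0,-0.5,13.5],[0,0,0],-1],
    [[0,-0.5,13.5],[0,0,0],-1],
    [[0,-0.5,13.5],[0,0,0],-1],
    [[0,-0.5,13.5],[0,0,0],-1]
  ]
}}

```text
time: 9.72
tool_pos: [0.5547, 0.2637, 0.1309]
ee_rot: [3.14, 0.0, 2.716]
wrist_force: [-0.2, -0.3, 0.7]
width: 0.0093
```

```bash
python3 - <<'E'
from h import *
w=viewer.snapshot('wrist')[:,:,::-1];s=viewer.snapshot('scene')[:,:,::-1]
o=status.get_obs();print(o['time'],o['tool_pos'],o['ee_rot'],o['width'],o['wrist_force'])
k=lambda i:cv2.resize(i,None,fx=4,fy=4,interpolation=cv2.INTER_CUBIC)
cv2.imwrite('pics/w4.png',np.hstack([k(w[130:250,206:306]),k(s[190:310,350:450])]))
E
```

```text
9.825 [0.5546235  0.26366282 0.13083173] [3.13965732e+00 1.12861185e-04 2.71590954e+00] 0.009751362571241822 [-0.77449919 -0.39710263  0.13137687]
```

View pics/w4.png

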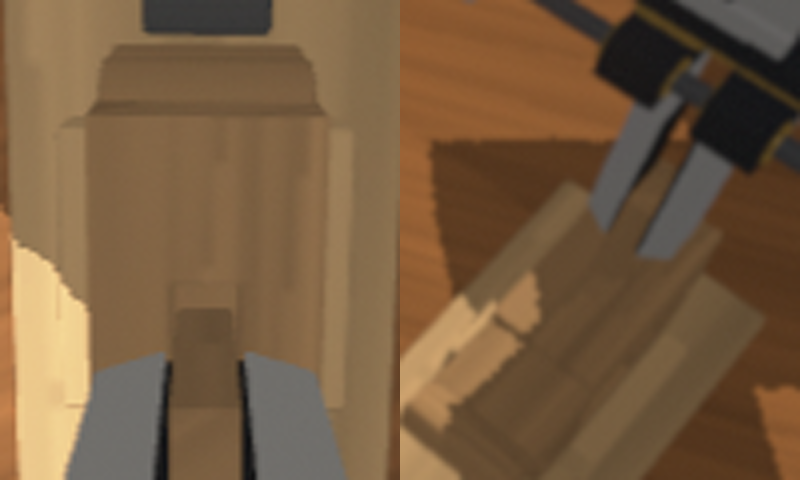

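```bash
python3 -c "
from bench import order;print(order.close_job())"
```

```text
the job is handed in; nothing more can be done
None
```

I gripped the rotor mast in the tray, lifted it out, and carried it over the stacks with its lower end about 168 mm up. It is now held still over the slot, and I handed the job in about 10 s into the 40 s. The hand-in reports no verdict.

What the last checks showed:
- **Height:** the lower end is about 10 mm above the slot's mouth. This comes from the arm's position and agrees with the last wrist picture.
- **Centring:** the mast was within about 1 mm of the slot's centre, measured in the wrist picture 14 mm higher up. The fixed cameras' first fix was about 2 mm off that.
- **Alignment:** the wide face is within about 1–2° of the slot's length. The tool is upright to about 0.1°.
- **Grip and contact:** the fingers read about 9.7 mm on the 10 mm mast. The wrist force stayed under about 1 N, so there was no sign of touching the body.

No check failed. I did not look again at the stacks or the other tray parts after the lift; no contact showed in the wrist-force readings along the way.

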